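# Put the gold sample block back into the row

## Task

The gold trial block has been left out of the rack of marking samples: put it back in its place between the red block and the blue block, upright and fully down on the rack's floor like the others. The row is closed up, so first slide the neighbours apart along the rack until they meet the end stops, without lifting or tipping them; the samples have finished faces, so push gently, never hard against one another, the stops or the rack. Leave the other things on the table where they are.

Things in the scene. Friction and masses are not known exactly. Their poses are not given: they have to be found in the camera images.
- rack: grey rack fixed to the table; four blocks stand in it in one row along its own y axis. Origin: centre of its underside, on the table. 62 mm wide in x (74 mm with screw feet), 176 mm long in y; floor 6 mm above the table; two side walls 6 mm thick, tops 14 mm above the table, 50 mm apart inside for the 46 mm wide blocks
- rack_floor (a point): middle of the rack's floor, 6 mm above the table. Across each end of the row stands a fixed end stop with a firm rubber buffer (about 12 N/mm), top 42.5 mm above the table. Both sit on one frame, 133 mm apart inside: room for five blocks and 3 mm. The frame is clamped up to 10 mm either way along y, its place not reported: feel for the stops. Each end of the row has 4 to 24 mm free at first
- red_mid (a point): centre (half-way up) of the red block, a middle one of the row: 46 mm along its own x, 26 mm thick along its own y, 60 mm high, about 0.15 kg, loose on the rack's floor (centre 36 mm above the table), x and y along the rack's. Its upper part is free above the walls, to grip across the 46 mm. The four blocks touch at first, slide on the floor and stay where they are put. Tops bear grey squares
- blue_mid (a point): centre (half-way up) of the blue block, the other middle block of the row, next to the red one; same size and axes. Which of the two is on the +y side varies. Sliding two blocks along the rack takes about 2 to 8 N; bearing on a stop shows as a clear rise above that
- steel_mid (a point): centre (half-way up) of the bare steel-coloured block, at one end of the row; same size and axes
- black_mid (a point): centre (half-way up) of the black block, at the other end of the row; same size and axes
- gold_mid (a point): centre (half-way up) of the gold block, standing upright alone on the table to the right of the rack (centre 30 mm above the table): 46 mm along its own x, 26 mm thick along its own y, 60 mm high, about 0.15 kg; its x lies within about 0.4 rad of straight ahead. The edges of its foot are bevelled 4 mm all round. Turned either way round it fits the rack
- dropper: small brown dropper bottle, black top, 34 mm across, 102 mm high, a bystander standing on the table; origin: centre of its underside
- alcohol: small bottle with a green cap, 41 mm across, 139 mm high, a bystander standing on the table; origin: centre of its underside
- turned: small turned brass blank, 21 mm across, 42 mm high, a bystander standing on the table; origin: centre of its underside
Mind the look-alikes: they are no part of the job. Of the things that look like the rack, the smaller one is meant.

How it is judged (in metres and radians):
On the way:
1. the red and the blue block have been moved apart far enough for the gold one, which is not yet between them (their centres more than 51.5 mm apart) (horizontal distance between red_mid and blue_mid above 0.0515 m and distance between gold_mid and red_mid above 0.04 m), for 0.2 s.
At the end, for the whole second after the job is handed in: The gold block stands between the red and the blue (its centre within 33 mm of each, theirs more than 50 mm apart), in line with the rack within 0.15 rad and at rest; all five blocks stand upright (within 0.07 rad) on the rack's floor (centres 33 to 38.5 mm above the table) (height (world z) of steel_mid between 0.033 and 0.0385 m and angle between each of steel_mid, red_mid, blue_mid, black_mid, gold_mid's own z axis and vertical below 0.07 rad and height (world z) of red_mid between 0.033 and 0.0385 m and height (world z) of blue_mid between 0.033 and 0.0385 m and height (world z) of black_mid between 0.033 and 0.0385 m and height (world z) of gold_mid between 0.033 and 0.0385 m and horizontal distance between gold_mid and red_mid below 0.033 m and horizontal distance between gold_mid and blue_mid below 0.033 m and horizontal distance between red_mid and blue_mid above 0.05 m and angle between the x axis of gold_mid and the x axis of rack, either way round below 0.15 rad and linear speed of gold below 0.01 m/s); the robot touches nothing.
It fails at once if the red or the blue block is pressed against its outer neighbour with more than 30 N (contact force between any of red, blue and steel above 30 N or contact force between any of red, blue and black above 30 N).
It fails at once if the gold block is pressed against the red or the blue block with more than 80 N (contact force between gold and red above 80 N or contact force between gold and blue above 80 N).
It fails at once if the gold block is pressed into the rack with more than 80 N (contact force between gold and rack above 80 N).
It fails at once if a block of the row is lifted (centre more than 15 mm above its seat) or tipped more than 0.4 rad (height (world z) of any of steel_mid, red_mid, blue_mid, black_mid above 0.051 m or angle between any of steel_mid, red_mid, blue_mid, black_mid's own z axis and vertical above 0.4 rad).
It fails at once if the dropper bottle, green-capped bottle or brass blank is moved more than 30 mm (distance of any of dropper, alcohol, turned from where it was at the start of the episode above 0.03 m).
It also fails if it takes over 72 s, if anything falls off the work surface, if the arm or the gripper's body presses on something with over 40 N, if the wrist force passes 120 N, or if a joint passes its speed limit or range.

## Robot

A 6-joint arm with a two-finger parallel gripper is mounted at the origin on a cart in front of the work surface, level with it; the furniture and walls round the work are solid. World frame = base frame: x ahead of the robot, y to its left, z up, the work surface at z = 0. Lengths are in mm, angles in rad, forces in N, time in s.
With the tool pointing down it reaches from about 275 to 1000 mm from the base axis. Payload 8.4 kg.
Tool frame: the origin (TCP) lies at the very end of the fingers, on their centre line; the grasp point (between the pads) lies 19 mm behind it (r.pinch_z is the distance from the TCP to the grasp point, in mm); z points along the fingers, y is the line along which they close (so a half turn about z gives the same grasp; the last joint's range is limited). The gripper opens to 85 mm and grips with 20 to 120 N. Pads are 22 mm wide; open, the fingers measure 114 mm over their backs; the gripper's body (76 mm by 85 mm) begins 54 mm behind the grasp point. The pads swing forward as they close: fully open they stand 13 mm farther back than shut.
Start: joints at [-0.002, 0.353, 1.633, -0, 1.155, -0.002], TCP at [625.002, -0, 231.281] pointing down, gripper open.
Joint ranges: [-2.63, 2.63], [-0.92, 2.1], [0.06, 2.66], [-1.3, 4.44], [0, 2.69], [-3.02, 3.02]. Speed limits (rad/s): [2.22, 2.22, 2.79, 3.14, 3.14, 3.14].

## Interface

Orientations are given as [roll, pitch, yaw] about the fixed x, y, z axes, in that order (R = Rz(yaw) Ry(pitch) Rx(roll)).
In Python, from rig import r gives the robot as it stands.
- The arm moves only by the tool carry_out, never from a script. Its argument "series" is a list of rows, each a list of 7 numbers: the turn, a rotation vector about the tool's x, y, z as a fraction of full scale, then the shift along the tool's x, y, z as a fraction of full scale, then the gripper command: -1 is fully open, 1 is shut, values between are in proportion. A call has 1 to 8 rows; each row is the pose to reach, as a shift and turn from the pose commanded when the call began, along the tool's axes at that moment, turning the shorter way round; what a row does not reach only later rows make up. Full scale, the value 1, is 0.25 m for a shift and pi rad for a turn. A row lasts 1/8 s, in which the tool goes at most 62.5 mm and 10.7 degrees, less where a joint would pass 70% of its speed; a pose out of reach is approached as far as the arm can. A call with a number of a shift or a turn outside -1 to 1 is refused whole. A call with a gripper value outside its range is refused whole. The fingers move at their own pace and stop on an object; "force" is the grip in N (left out, the last holds). Time passes only in rows, so rows that repeat a pose let the fingers close. It gives the time, the measured TCP pose, the force, the opening and the grip force at its end, in the units of the state.
- r.sense(): the state, without advancing time (a new reading comes with each control period).
- r.grab_frame(name): name is "scene" or "side" or "wrist"; returns the picture (420x560x3 uint8, red, green, blue); there is no depth.
- r.get_calibration(name): a dict with "K" (3x3 intrinsics, pixels), "pose" (4x4, takes a point from camera to world coordinates). Camera axes: x right, y up, looking along -z (the intrinsics and any distortion apply to the point x, -y, -z); pixel columns grow to the right and rows downward; lengths in mm; the calibration is good to about 2 mm. A picture is of the moment at which its call begins: read the wrist's pose just before it. get_calibration takes no time and is no camera call; for the wrist camera it gives the pose at the moment of the call.
- r.sign_off(): hands the job in; it is judged then, once.
Trained networks look in the newest picture that a camera, given by its name, has taken for a name from the list of things; names that differ only in an ending like _2 or _b are one class to them, and where a whole thing is asked for, a point or a joint stands for the part that bears it (a point fixed in the world has none). Each returns a list of dicts, best first, with "score" (0 to 1); they miss things now and then, are a little off and sometimes report something else, mostly with a low value. They report only what shows in the picture. A call takes as long as a camera call. They do not tell look-alikes from the thing itself.
- r.silhouettes(camera, label): "region" (420x560 bool, what is visible of it) and "position" ([row, column] in pixels, amid what is visible of it).
The state is a dict: "clock": time; "qpos": joint angles; "qvel": joint speeds; "joint_efforts": joint torques, N m; "eef_pos": TCP position; "tcp_rot": TCP orientation; "contact_force": force on the tool from outside, world axes, zero at the start; "wrist_torque": the same for the moment, N m; "opening": opening from 0.0 (shut) to 1.0 (fully open); "grasp_force": force on a finger pad.
Only numpy, scipy, OpenCV 4.12 (cv2) and the standard library are available. Lean on these libraries where they do the work, as an engineer would, in place of code of your own. Each camera call takes 0.05 s, during which the arm holds its last target. There are 200 camera calls.

## Working session

There is one attempt and no reset: what is moved stays moved. The work goes in short steps, Python scripts to look and compute and a tool call to move; the robot and the scene stay as the last step left them, time stands still between calls to the robot, and variables do not carry over. Pictures are saved under pics/ and viewed, at most 10 in all, crops included, and the job is handed in when it is done.

Besides the shell and the picture viewer there is one more tool, called after ">>>" as name(argument=value, ...), one argument or row to a line, values as JSON. carry_out: Moves the arm, as the interface text tells. Its arguments: {"type":"object","properties":{"series":{"type":"array"},"force":{"type":"number"}},"required":["series"]}

```bash
ls; mkdir -p pics; python3 - <<'E'
from rig import r
import cv2,numpy as np
ims=[]
for c in ("scene","side"):
    im=r.grab_frame(c); cv2.imwrite(f"pics/{c}0.png",im[:,:,::-1]); 
    for l in ("rack","red_mid","blue_mid","steel_mid","black_mid","gold_mid","dropper","alcohol","turned"):
        print(c,l,[(round(d["score"],2),np.round(d["position"]).tolist(),int(d["region"].sum())) for d in r.silhouettes(c,l)][:4])
    k=r.get_calibration(c); print(k["K"].tolist(),np.round(k["pose"],3).tolist(),[x for x in k if x not in("K","pose")])
print(r.sense())
E
```

```text
pics
scene rack [(0.89, [269.0, 286.0], 377), (0.74, [173.0, 170.0], 1017)]
scene red_mid [(0.76, [243.0, 277.0], 189), (0.68, [190.0, 329.0], 681)]
scene blue_mid [(0.53, [236.0, 272.0], 191)]
scene steel_mid [(0.77, [251.0, 289.0], 417)]
scene black_mid [(0.58, [234.0, 264.0], 183)]
scene gold_mid [(0.63, [322.0, 300.0], 604)]
scene dropper [(0.82, [255.0, 363.0], 400)]
scene alcohol [(0.64, [191.0, 330.0], 636)]
scene turned [(0.73, [309.0, 399.0], 177), (0.38, [270.0, 282.0], 415)]
[[466.8161936291476, 0.0, 273.56486005946897], [0.0, 466.8161936291476, 207.73837384565996], [0.0, 0.0, 1.0]] [[0.892, 0.251, -0.376, 113.694], [-0.452, 0.49, -0.746, -980.542], [-0.003, 0.835, 0.551, 765.943], [0.0, 0.0, 0.0, 1.0]] []
side rack [(0.88, [195.0, 170.0], 758), (0.66, [258.0, 290.0], 318)]
side red_mid [(0.54, [234.0, 287.0], 190)]
side blue_mid [(0.58, [232.0, 276.0], 158)]
side steel_mid [(0.93, [240.0, 295.0], 384)]
side black_mid [(0.56, [231.0, 274.0], 137)]
side gold_mid [(0.88, [297.0, 324.0], 730)]
side dropper [(0.9, [242.0, 367.0], 379)]
side alcohol [(0.77, [196.0, 323.0], 597)
[... 269 characters left out ...]
 1.0]] []
{'clock': 1.0, 'qpos': array([-2.37709399e-03,  3.53019634e-01,  1.63338692e+00,  2.28089635e-05,
        1.15518365e+00, -2.37645462e-03]), 'qvel': array([-0.00165975, -0.00113239, -0.00191134,  0.00030121, -0.00106493,
        0.00053489]), 'joint_efforts': array([ 1.70836163e-03, -6.05172586e+01, -3.42439449e+01,  6.51097412e-05,
        1.21968576e-03,  1.55939637e-05]), 'eef_pos': array([6.25014484e+02, 2.14344830e-02, 2.31274302e+02]), 'tcp_rot': array([ 3.14159015e+00, -2.08613521e-05,  1.57078648e+00]), 'contact_force': array([0.39727495, 0.06014545, 0.10010463]), 'wrist_torque': array([0.01755971, 0.00335448, 0.02551778]), 'grasp_force': 0.0, 'opening': 0.9994991511544397}
```

```bash
cat > h.py <<'E'
from rig import r
import cv2,numpy as np
def ray(c,uv,cal=None):
    k=cal or r.get_calibration(c); P=k["pose"]; K=k["K"]
    d=np.array([(uv[0]-K[0,2])/K[0,0],-(uv[1]-K[1,2])/K[1,1],-1.]); return P[:3,3],P[:3,:3]@d
def atz(c,uv,z,cal=None):
    o,d=ray(c,uv,cal); return o+d*(z-o[2])/d[2]
def two(uv1,uv2):
    A=np.zeros((3,3));b=np.zeros(3);
    for c,uv in(("scene",uv1),("side",uv2)):
        o,d=ray(c,uv);d=d/np.linalg.norm(d);M=np.eye(3)-np.outer(d,d);A+=M;b+=M@o
    return np.linalg.solve(A,b)
def proj(c,p,cal=None):
    k=cal or r.get_calibration(c); q=k["pose"][:3,:3].T@(np.array(p)-k["pose"][:3,3])
    return np.array([k["K"][0,2]+k["K"][0,0]*q[0]/-q[2],k["K"][1,2]-k["K"][1,1]*q[1]/-q[2]])
E
python3 - <<'E'
from h import *
im=cv2.imread("pics/scene0.png"); cv2.imwrite("pics/scene0b.png",cv2.resize(im[140:365,120:440],(800,562),interpolation=cv2.INTER_CUBIC))
for n,a,b,z in [("gold",(300,322),(324,297),30),("steel",(289,251),(295,240),36),("red",(277,243),(287,234),36),("blue",(272,236),(276,232),36),("black",(264,234),(274,231),36),("bigrack",(170,173),(170,195),10),("rack",(286,269),(290,258),10),("dropper",(363,255),(367,242),50),("alc",(330,191),(323,196),70),("turned",(399,309),(414,281),20)]:
    print(n,two(a,b).round(),atz("scene",a,z).round(),atz("side",b,z).round())
E
```

```text
gold [ 462. -410.   45.] [ 469. -396.   30.] [ 476. -397.   30.]
steel [ 549. -197.   49.] [ 557. -184.   36.] [ 563. -175.   36.]
red [ 525. -188.   73.] [ 546. -142.   36.] [ 565. -136.   36.]
blue [ 548. -107.   34.] [ 548. -109.   36.] [ 547. -109.   36.]
black [ 523. -127.   57.] [533. -92.  36.] [ 546. -101.   36.]
bigrack [419. 387.   9.] [418. 386.  10.] [418. 384.  10.]
rack [ 538. -196.   -3.] [ 533. -214.   10.] [ 525. -206.   10.]
dropper [ 715. -281.   33.] [ 701. -294.   50.] [ 691. -306.   50.]
alc [783. -20.  58.] [771. -34.  70.] [764. -45.  70.]
turned [ 679. -460.   27.] [ 685. -453.   20.] [ 688. -455.   20.]
```

View pics/scene0b.png

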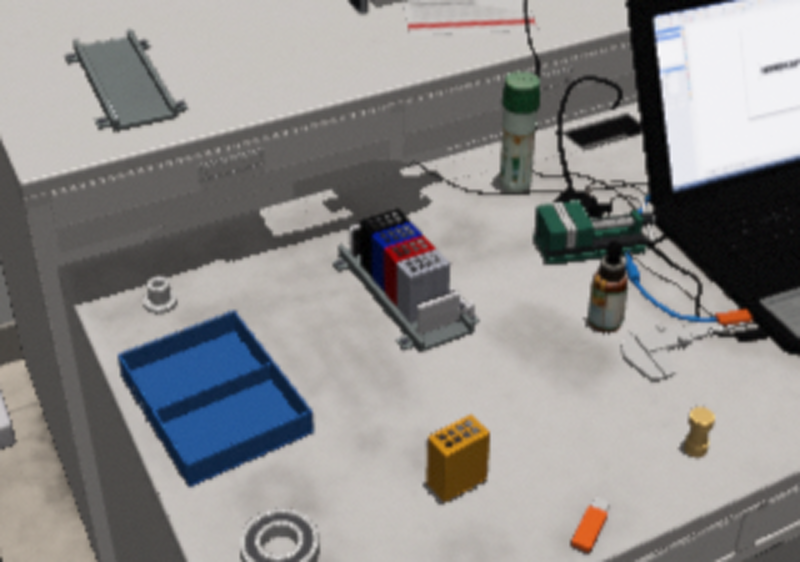

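Candidates for the rack: the small one with the blocks at scene (277,243)–(289,251), and the larger empty one at (170,173); the smaller with the blocks is meant. Gold: block (300,322), not the brass blank (399,309) or the orange stick. Row order from +y: black, blue, red, steel. Going above for the close look.

>>> carry_out(
  series=[
    [0, 0, 0, -0.6, -0.32, -0.3, -1],
    [0, 0, 0, -0.6, -0.32, -0.3, -1],
    [0, 0, 0, -0.6, -0.32, -0.3, -1],
    [0, 0, 0, -0.6, -0.32, -0.3, -1],
    [0, 0, 0, -0.6, -0.32, -0.3, -1],
  ],
)

```text
clock: 1.62
eef_pos: [545.0, -149.9, 306.2]
tcp_rot: [3.141, -0.0, 1.57]
contact_force: [0.7, 0.6, -1.1]
opening: 1.002
grasp_force: 0.0
```

```bash
python3 - <<'E'
from h import *
import pickle
cal=r.get_calibration("wrist"); im=r.grab_frame("wrist"); cv2.imwrite("pics/w1.png",im[:,:,::-1]); pickle.dump(cal,open("w1.pkl","wb"))
print(r.sense()["eef_pos"],cal["pose"].round(3).tolist(),cal["K"].round(1).tolist())
for l in ("rack","red_mid","blue_mid","steel_mid","black_mid","gold_mid"):
    for d in r.silhouettes("wrist",l)[:2]:
        p=d["position"]; print(l,round(d["score"],2),np.round(p),d["region"].sum(),atz("wrist",(p[1],p[0]),66,cal).round(1))
E
```

```text
[ 545.04402358 -149.33690012  305.73849803] [[1.0, 0.001, 0.0, 545.425], [-0.001, 0.948, 0.318, -66.327], [0.0, -0.318, 0.948, 448.287], [0.0, 0.0, 0.0, 1.0]] [[300.5, 0.0, 278.8], [0.0, 300.5, 211.1], [0.0, 0.0, 1.0]]
rack 0.89 [131. 271.] 1739 [535.7 -90.9  66. ]
red_mid 0.76 [193. 281.] 659 [ 548.5 -169.1   66. ]
blue_mid 0.65 [173. 282.] 724 [ 549.6 -143.4   66. ]
steel_mid 0.77 [212. 279.] 641 [ 545.7 -195.9   66. ]
black_mid 0.94 [149. 280.] 837 [ 546.3 -112.9   66. ]
gold_mid 0.59 [320. 231.] 1026 [ 472.2 -369.1   66. ]
```

View pics/w1.png

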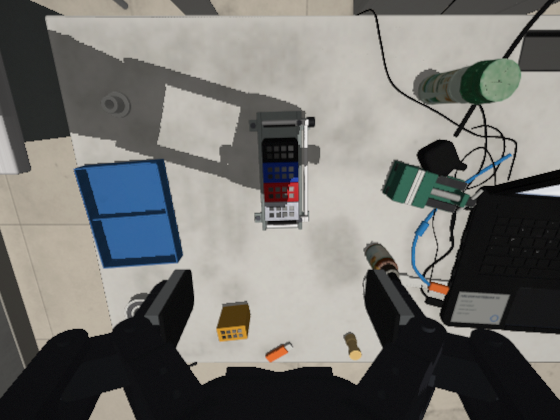

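```bash
python3 - <<'E'
from h import *
im=cv2.imread("pics/w1.png")
a=cv2.resize(im[100:240,225:345],None,fx=4.2,fy=4.2,interpolation=cv2.INTER_CUBIC)
b=cv2.resize(im[290:350,205:260],None,fx=5,fy=5,interpolation=cv2.INTER_CUBIC)
c=np.zeros((a.shape[0],a.shape[1]+b.shape[1],3),np.uint8); c[:,:a.shape[1]]=a; c[:b.shape[0],a.shape[1]:]=b
cv2.imwrite("pics/w1c.png",c); print(c.shape,a.shape)
E
```

```text
(588, 779, 3) (588, 504, 3)
```

View pics/w1c.png

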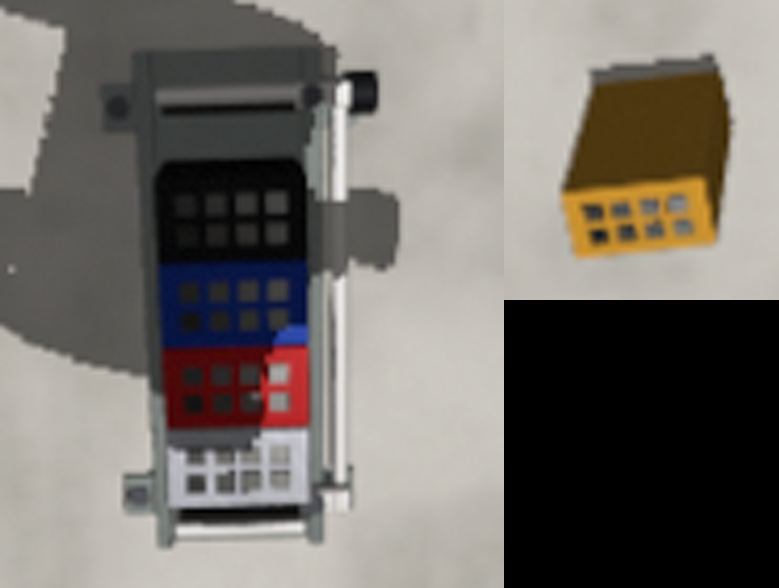

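```bash
python3 - <<'E'
from h import *
import pickle
cal=pickle.load(open("w1.pkl","rb"))
f=lambda u,v,z:atz("wrist",(225+u/4.2-.1,100+v/4.2-.1),z,cal).round(1)
for n,u,v,z in [("steel BL",169,507,66),("steel BR",309,504,66),("steel/red L",167,430,66),("s/r R",308,428,66),("r/b L",163,348,66),("r/b R",307,346,66),("b/k L",160,264,66),("b/k R",306,261,66),("wall top L far",136,50,14),("wall L near",165,545,14),("wall R near",318,540,14),("rod near",343,480,20),("rod far",341,150,20),("stop near mid",243,528,42),("stop far mid",230,96,42),("far R wall",316,130,14)]: print(n,f(u,v,z))
g=lambda u,v:atz("wrist",(205+(u-504)/5-.1,290+v/5-.1),60,cal).round(1)
for u,v in [(563,190),(706,178),(718,243),(577,257)]: print("gold",g(u,v))
E
```

```text
steel BL [ 526.8 -208.2   66. ]
steel BR [ 572.  -207.2   66. ]
steel/red L [ 526.6 -182.2   66. ]
s/r R [ 571.2 -181.6   66. ]
r/b L [ 525.8 -155.7   66. ]
r/b R [ 570.3 -155.1   66. ]
b/k L [ 525.3 -129.7   66. ]
b/k R [ 569.5 -128.8   66. ]
wall top L far [516.  -68.3  14. ]
wall L near [ 522.5 -242.5   14. ]
wall R near [ 579.2 -240.6   14. ]
rod near [ 587.2 -215.    20. ]
rod far [583.3 -99.7  20. ]
stop near mid [ 551.  -224.9   42. ]
stop far mid [546.6 -81.7  42. ]
far R wall [575.3 -93.7  14. ]
gold [ 447.8 -389.6   60. ]
gold [ 492.8 -385.1   60. ]
gold [ 495.7 -410.1   60. ]
gold [ 450.5 -415.5   60. ]
```

>>> carry_out(
  series=[
    [0, 0, -0.007, -0.075, 0.014, 0.2, -1],
    [0, 0, -0.007, -0.075, 0.014, 0.45, -1],
    [0, 0, -0.007, -0.075, 0.014, 0.7, -1],
    [0, 0, -0.007, -0.075, 0.014, 0.7, -1],
    [0, 0, -0.007, -0.075, 0.014, 0.7, -1],
  ],
)

```text
clock: 2.6
eef_pos: [549.8, -168.9, 133.2]
tcp_rot: [3.14, 0.001, 1.593]
contact_force: [0.3, 0.6, 0.8]
opening: 1.0
grasp_force: 0.0
```

```bash
python3 - <<'E'
from h import *
import pickle
s=r.sense();cal=r.get_calibration("wrist"); im=r.grab_frame("wrist"); cv2.imwrite("pics/w2.png",im[:,:,::-1]); pickle.dump(cal,open("w2.pkl","wb"))
print(s["eef_pos"],s["tcp_rot"])
cv2.imwrite("pics/w2c.png",cv2.resize(im[:,150:430,::-1],None,fx=1.42*1,fy=1.42,interpolation=cv2.INTER_CUBIC))
E
```

```text
[ 549.84903967 -168.92288605  133.16627601] [3.13982216e+00 5.75166392e-04 1.59310638e+00]
```

View pics/w2c.png

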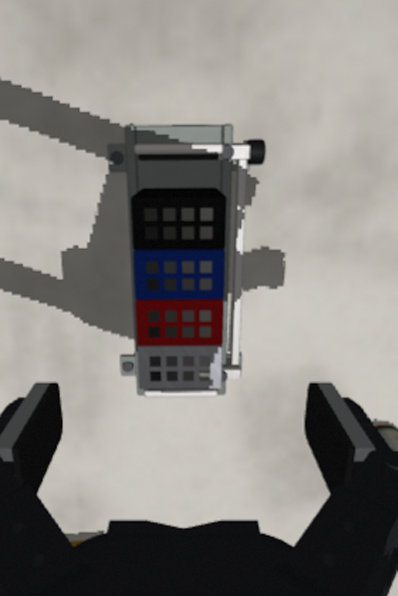

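```bash
python3 - <<'E'
from h import *
import pickle
cal=pickle.load(open("w2.pkl","rb"))
f=lambda u,v,z:atz("wrist",(150+u/1.42,v/1.42),z,cal).round(1)
for n,u,v,z in [("r/b L",134.5,301,66),("r/b R",222,300,66),("s/r L",136.5,346,66),("s/r R",222,345,66),("b/k L",133,250,66),("b/k R",223.5,250,66),("rod",237,300,10),("rod",237,300,25)]: print(n,f(u,v,z))
im=cv2.cvtColor(cv2.imread("pics/w2.png"),cv2.COLOR_BGR2HSV)
for n,lo,hi in(("red",(0,120,60),(8,255,255)),("blue",(110,120,50),(130,255,255))):
    m=cv2.inRange(im,lo,hi); m[:120]=0;m[260:]=0; m[:,:230]=0;m[:,330:]=0
    m=cv2.morphologyEx(m,cv2.MORPH_CLOSE,np.ones((9,9)))
    c=max(cv2.findContours(m,0,2)[0],key=cv2.contourArea); P=np.array([f((u-150+.0)*1.42,v*1.42,66)[:2] for u,v in c[:,0]],np.float32); print(n,cv2.minAreaRect(P))
E
```

```text
r/b L [ 525.  -156.8   66. ]
r/b R [ 570.3 -155.3   66. ]
s/r L [ 525.8 -182.3   66. ]
s/r R [ 571.6 -180.8   66. ]
b/k L [ 524.7 -130.    66. ]
b/k R [ 569.7 -129.1   66. ]
rod [ 586.1 -173.9   10. ]
rod [ 583.9 -168.9   25. ]
red ((548.0938720703125, -168.15208435058594), (45.240882873535156, 24.904388427734375), 1.5565667152404785)
blue ((547.5617065429688, -142.17141723632812), (45.38957977294922, 25.339061737060547), 1.3078941106796265)
```

>>> carry_out(
  series=[
    [0, 0, 0, 0, 0, 0.2, -1],
    [0, 0, 0, 0, 0, 0.388, -1],
    [0, 0, 0, 0, 0, 0.388, -1],
    [0, 0, 0, 0, 0, 0.388, 0],
    [0, 0, 0, 0, 0, 0.388, 0.2],
    [0, 0, 0, 0, 0, 0.388, 0.2],
    [0, 0, 0, 0, 0, 0.388, 0.2],
  ],
  force=20,
)

```text
clock: 3.52
eef_pos: [549.9, -169.3, 36.7]
tcp_rot: [3.139, 0.001, 1.593]
contact_force: [-2.2, -1.4, 10.0]
opening: 0.533
grasp_force: 23.2
```

>>> carry_out(
  series=[
    [0, 0, 0, -0.005, 0, 0, 0.2],
    [0, 0, 0, -0.01, 0, 0, 0.2],
    [0, 0, 0, -0.015, 0, 0, 0.2],
    [0, 0, 0, -0.015, 0, 0, 0.2],
  ],
)

```text
clock: 4.03
eef_pos: [549.7, -171.6, 36.8]
tcp_rot: [3.139, -0.001, 1.592]
contact_force: [-1.2, 9.9, 13.7]
opening: 0.534
grasp_force: 23.7
```

>>> carry_out(
  series=[
    [0, 0, 0, 0, 0, -0.004, 0.2],
    [0, 0, 0, -0.006, 0, -0.004, 0.2],
    [0, 0, 0, -0.012, 0, -0.004, 0.2],
    [0, 0, 0, -0.012, 0, -0.004, 0.2],
  ],
)

```text
clock: 4.53
eef_pos: [549.5, -174.9, 36.8]
tcp_rot: [3.14, -0.001, 1.592]
contact_force: [-0.3, 9.0, 10.9]
opening: 0.535
grasp_force: 23.8
```

>>> carry_out(
  series=[
    [0, 0, 0, -0.004, 0, -0.008, 0.2],
    [0, 0, 0, -0.008, 0, -0.008, 0.2],
    [0, 0, 0, -0.012, 0, -0.008, 0.2],
    [0, 0, 0, -0.016, 0, -0.008, 0.2],
    [0, 0, 0, -0.016, 0, -0.008, 0.2],
  ],
)

```text
clock: 5.15
eef_pos: [548.7, -179.7, 37.2]
tcp_rot: [-3.142, 0.0, 1.593]
contact_force: [1.0, 2.1, -0.2]
opening: 0.528
grasp_force: 22.6
```

>>> carry_out(
  series=[
    [0, 0, 0, -0.004, 0, 0, 0.2],
    [0, 0, 0, -0.008, 0, 0, 0.2],
    [0, 0, 0, -0.012, 0, 0, 0.2],
    [0, 0, 0, -0.012, 0, 0, 0.2],
  ],
)

```text
clock: 5.65
eef_pos: [548.7, -182.7, 37.2]
tcp_rot: [-3.141, 0.0, 1.593]
contact_force: [-0.2, 0.6, -0.3]
opening: 0.533
grasp_force: 22.4
```

>>> carry_out(
  series=[
    [0, 0, 0, -0.004, 0, 0, 0.2],
    [0, 0, 0, -0.008, 0, 0, 0.2],
    [0, 0, 0, -0.012, 0, 0, 0.2],
    [0, 0, 0, -0.012, 0, 0, 0.2],
  ],
)

```text
clock: 6.15
eef_pos: [548.7, -184.2, 37.3]
tcp_rot: [-3.141, -0.002, 1.592]
contact_force: [0.3, 10.3, 2.4]
opening: 0.535
grasp_force: 22.7
```

>>> carry_out(
  series=[
    [0, 0, 0, -0.004, 0, 0, 0.2],
    [0, 0, 0, -0.006, 0, 0, 0.2],
    [0, 0, 0, -0.006, 0, 0, 0.2],
  ],
)

```text
clock: 6.52
eef_pos: [548.7, -184.8, 37.3]
tcp_rot: [-3.141, -0.003, 1.592]
contact_force: [1.2, 17.9, 4.9]
opening: 0.537
grasp_force: 23.0
```

>>> carry_out(
  series=[
    [0, 0, 0, 0, 0, 0, -0.7],
    [0, 0, 0, 0, 0, 0, -1],
    [0, 0, 0, 0, 0, -0.2, -1],
    [0, 0, 0, 0.04, 0, -0.38, -1],
    [0, 0, 0, 0.179, 0, -0.38, -1],
    [0, 0, 0, 0.179, 0, -0.38, -1],
    [0, 0, 0, 0.179, 0, -0.38, -1],
  ],
)

```text
clock: 7.4
eef_pos: [547.9, -142.7, 132.1]
tcp_rot: [-3.141, 0.0, 1.593]
contact_force: [-0.3, 0.2, 0.0]
opening: 0.999
grasp_force: 0.0
```

```bash
cat >> h.py <<'E'
def look(n,z=66,box=(60,320,200,360)):
    s=r.sense();cal=r.get_calibration("wrist"); im=r.grab_frame("wrist"); cv2.imwrite(f"pics/{n}.png",im[:,:,::-1])
    print(s["clock"],s["eef_pos"].round(1),s["tcp_rot"].round(3),s["contact_force"].round(1))
    h=cv2.cvtColor(im,cv2.COLOR_RGB2HSV)
    for k,lo,hi in(("red",(0,120,40),(8,255,255)),("blue",(110,120,40),(130,255,255)),("gold",(14,150,140),(24,255,255))):
        m=cv2.inRange(h,lo,hi); m=cv2.morphologyEx(m,cv2.MORPH_CLOSE,np.ones((9,9)))
        if k!="gold": a,b,c,d=box; q=np.zeros_like(m);q[a:b,c:d]=m[a:b,c:d];m=q
        cs=cv2.findContours(m,0,2)[0]
        if not cs: continue
        c=max(cs,key=cv2.contourArea); P=np.array([atz("wrist",p,z if k!="gold" else z-6 if z==66 else z,cal)[:2] for p in c[:,0].astype(float)],np.float32)
        print(k,P.min(0),P.max(0),cv2.minAreaRect(P))
    return im,cal
E
python3 - <<'E'
from h import *
look("w3")
E
```

```text
7.4 [ 547.9 -142.7  132.1] [-3.141  0.     1.593] [-0.3  0.2  0. ]
red [ 525.7952  -191.61957] [ 571.6857  -154.97507] ((548.343994140625, -173.05014038085938), (45.07297897338867, 35.630126953125), 2.8196911811828613)
blue [ 524.5725  -155.08049] [ 569.82623 -128.52039] ((547.1812744140625, -141.80975341796875), (45.182647705078125, 25.58295249938965), 1.2832669019699097)
```

>>> carry_out(
  series=[
    [0, 0, 0, 0.002, 0, 0.2, -1],
    [0, 0, 0, 0.002, 0, 0.376, -1],
    [0, 0, 0, 0.002, 0, 0.376, -1],
    [0, 0, 0, 0.002, 0, 0.376, 0],
    [0, 0, 0, 0.002, 0, 0.374, 0.2],
    [0, 0, 0, 0.002, 0, 0.37, 0.2],
    [0, 0, 0, 0.002, 0, 0.368, 0.2],
  ],
  force=20,
)

```text
clock: 8.32
eef_pos: [548.5, -141.9, 41.2]
tcp_rot: [3.14, 0.0, 1.593]
contact_force: [0.9, -0.3, -1.2]
opening: 0.537
grasp_force: 21.1
```

>>> carry_out(
  series=[
    [0, 0, 0, 0.005, 0, 0, 0.2],
    [0, 0, 0, 0.01, 0, 0, 0.2],
    [0, 0, 0, 0.015, 0, 0, 0.2],
    [0, 0, 0, 0.02, 0, 0, 0.2],
    [0, 0, 0, 0.025, 0, 0, 0.2],
    [0, 0, 0, 0.03, 0, 0, 0.2],
    [0, 0, 0, 0.035, 0, 0, 0.2],
    [0, 0, 0, 0.035, 0, 0, 0.2],
  ],
)

```text
clock: 9.32
eef_pos: [548.6, -133.3, 40.9]
tcp_rot: [3.14, 0.001, 1.593]
contact_force: [1.0, -3.1, 4.7]
opening: 0.533
grasp_force: 21.9
```

>>> carry_out(
  series=[
    [0, 0, 0, 0.004, 0, -0.003, 0.2],
    [0, 0, 0, 0.008, 0, -0.003, 0.2],
    [0, 0, 0, 0.012, 0, -0.003, 0.2],
    [0, 0, 0, 0.012, 0, -0.003, 0.2],
  ],
)

```text
clock: 9.82
eef_pos: [547.5, -129.8, 40.9]
tcp_rot: [-3.141, -0.0, 1.593]
contact_force: [0.3, -1.3, 0.0]
opening: 0.535
grasp_force: 21.3
```

>>> carry_out(
  series=[
    [0, 0, 0, 0.004, 0, 0, 0.2],
    [0, 0, 0, 0.008, 0, 0, 0.2],
    [0, 0, 0, 0.012, 0, 0, 0.2],
    [0, 0, 0, 0.012, 0, 0, 0.2],
  ],
)

```text
clock: 10.32
eef_pos: [547.5, -126.8, 41.0]
tcp_rot: [-3.141, -0.0, 1.593]
contact_force: [-0.4, -0.9, -0.8]
opening: 0.535
grasp_force: 21.2
```

>>> carry_out(
  series=[
    [0, 0, 0, 0.004, 0, 0, 0.2],
    [0, 0, 0, 0.008, 0, 0, 0.2],
    [0, 0, 0, 0.008, 0, 0, 0.2],
  ],
)

```text
clock: 10.7
eef_pos: [547.5, -125.5, 41.0]
tcp_rot: [-3.142, 0.001, 1.593]
contact_force: [0.4, -5.1, -0.3]
opening: 0.535
grasp_force: 21.1
```

>>> carry_out(
  series=[
    [0, 0, 0, 0.004, 0, 0, 0.2],
    [0, 0, 0, 0.008, 0, 0, 0.2],
    [0, 0, 0, 0.008, 0, 0, 0.2],
  ],
)

```text
clock: 11.08
eef_pos: [547.5, -124.7, 41.4]
tcp_rot: [3.141, 0.002, 1.594]
contact_force: [-1.7, -12.7, 1.7]
opening: 0.537
grasp_force: 21.9
```

>>> carry_out(
  series=[
    [0, 0, 0, 0.003, 0, 0, 0.2],
    [0, 0, 0, 0.005, 0, 0, 0.2],
    [0, 0, 0, 0.005, 0, 0, 0.2],
  ],
)

```text
clock: 11.45
eef_pos: [547.5, -124.2, 41.6]
tcp_rot: [3.141, 0.003, 1.594]
contact_force: [-3.7, -17.0, 4.1]
opening: 0.534
grasp_force: 23.7
```

>>> carry_out(
  series=[
    [0, 0, 0, 0, 0, 0, -0.7],
    [0, 0, 0, 0, 0, 0, -1],
    [0, 0, 0, 0, 0, -0.2, -1],
    [0, 0, 0, -0.04, 0, -0.38, -1],
    [0, 0, 0, -0.12, 0, -0.38, -1],
    [0, 0, 0, -0.12, 0, -0.38, -1],
    [0, 0, 0, -0.12, 0, -0.38, -1],
  ],
)

```text
clock: 12.32
eef_pos: [547.1, -151.3, 134.7]
tcp_rot: [-3.139, -0.001, 1.592]
contact_force: [-0.1, -0.5, -0.1]
opening: 1.004
grasp_force: 0.0
```

```bash
python3 - <<'E'
from h import *
im,cal=look("w4"); import pickle; pickle.dump(cal,open("w4.pkl","wb"))
cv2.imwrite("pics/w4c.png",cv2.resize(im[110:310,220:350,::-1],None,fx=3,fy=3,interpolation=cv2.INTER_CUBIC))
E
```

```text
12.325 [ 547.1 -151.3  134.7] [-3.139e+00 -1.000e-03  1.592e+00] [-0.1 -0.5 -0.1]
red [ 526.1869  -191.63576] [ 571.3586  -145.45226] ((548.0006103515625, -167.90670776367188), (44.51641082763672, 45.90787124633789), 2.8132715225219727)
blue [ 523.5112  -146.66446] [ 570.2322 -116.8004] ((547.0255126953125, -129.86968994140625), (29.64826011657715, 45.38309097290039), 83.36852264404297)
```

View pics/w4c.png

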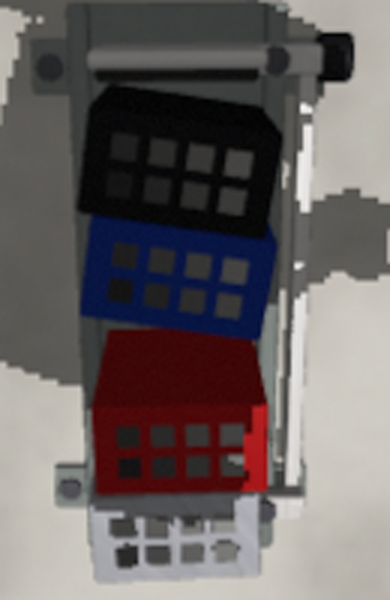

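```bash
python3 - <<'E'
from h import *
import pickle
cal=pickle.load(open("w4.pkl","rb"))
f=lambda u,v,z:atz("wrist",(220+u/3-.17,110+v/3-.17),z,cal)[:2].round(1)
for n,u,v,z in [("red TL",94,405,66),("red TR",267,405,66),("red BL",98,493,66),("red BR",267,492,66),("steel BL",95,583,66),("steel BR",260,578,66),("blue TL",92,216,66),("blue TR",277,237,66),("blue BL",82,315,66),("blue BR",263,338,66),("black TL",108,85,66),("black TR",275,108,66),("black TL2",92,112,66),("black TR2",282,130,66),("stop top inner L",90,70,42.5),("stop inner R",262,70,42.5),("stop dark L",90,80,30)]: print(n,f(u,v,z))
E
```

```text
red TL [ 526.4 -166.2]
red TR [ 570.7 -165.2]
red BL [ 527.3 -191.8]
red BR [ 572.1 -190.5]
steel BL [ 526.3 -219.9]
steel BR [ 571.6 -217.3]
blue TL [ 526.3 -116.7]
blue TR [ 570.8 -120.9]
blue BL [ 523.6 -141.9]
blue BR [ 568.7 -146.9]
black TL [530.2 -86.1]
black TR [568.6 -90.5]
black TL2 [526.5 -92.3]
black TR2 [570.5 -95.4]
stop top inner L [523.9 -84.6]
stop inner R [567.3 -83.7]
stop dark L [522.7 -88.1]
```

>>> carry_out(
  series=[
    [0, 0, 0, 0.08, 0.003, 0.1, -1],
    [0, 0, 0, 0.08, 0.003, 0.3, -1],
    [0, 0, 0, 0.08, 0.003, 0.385, -1],
    [0, 0, 0, 0.08, 0.003, 0.385, -1],
    [0, 0, 0, 0.08, 0.003, 0.385, 0],
    [0, 0, 0, 0.08, 0.003, 0.383, 0.3],
    [0, 0, 0, 0.08, 0.003, 0.379, 0.3],
    [0, 0, 0, 0.08, 0.003, 0.377, 0.3],
  ],
  force=50,
)

```text
clock: 13.38
eef_pos: [548.7, -131.9, 42.3]
tcp_rot: [3.141, 0.0, 1.593]
contact_force: [0.4, -0.5, -1.6]
opening: 0.537
grasp_force: 50.4
```

>>> carry_out(
  series=[
    [0, 0, 0, 0.004, 0, 0, 0.3],
    [0, 0, 0, 0.008, 0, 0, 0.3],
    [0, 0, 0, 0.012, 0, 0, 0.3],
    [0, 0, 0, 0.012, 0, 0, 0.3],
  ],
)

```text
clock: 13.88
eef_pos: [548.6, -128.9, 41.9]
tcp_rot: [3.141, 0.0, 1.593]
contact_force: [0.1, -2.1, 1.5]
opening: 0.544
grasp_force: 50.7
```

>>> carry_out(
  series=[
    [0, 0, 0, 0.004, 0, -0.001, 0.3],
    [0, 0, 0, 0.008, 0, -0.001, 0.3],
    [0, 0, 0, 0.012, 0, -0.001, 0.3],
    [0, 0, 0, 0.012, 0, -0.001, 0.3],
  ],
)

```text
clock: 14.38
eef_pos: [548.5, -126.2, 42.1]
tcp_rot: [3.141, 0.001, 1.593]
contact_force: [-0.3, -6.8, 0.3]
opening: 0.538
grasp_force: 49.8
```

>>> carry_out(
  series=[
    [0, 0, 0, 0.003, 0, 0, 0.3],
    [0, 0, 0, 0.006, 0, 0, 0.3],
    [0, 0, 0, 0.006, 0, 0, 0.3],
  ],
)

```text
clock: 14.75
eef_pos: [548.6, -125.6, 42.3]
tcp_rot: [3.141, 0.002, 1.594]
contact_force: [-0.5, -11.6, 1.1]
opening: 0.537
grasp_force: 49.5
```

>>> carry_out(
  series=[
    [0, 0, 0, 0.003, 0, 0, 0.3],
    [0, 0, 0, 0.006, 0, 0, 0.3],
    [0, 0, 0, 0.006, 0, 0, 0.3],
  ],
)

```text
clock: 15.12
eef_pos: [548.6, -125.0, 42.5]
tcp_rot: [3.141, 0.003, 1.595]
contact_force: [-0.8, -17.0, 2.6]
opening: 0.544
grasp_force: 49.2
```

>>> carry_out(
  series=[
    [0, 0, 0, 0, 0, 0, -0.3],
    [0, 0, 0, 0, 0, 0, -1],
    [0, 0, 0, 0, 0, -0.2, -1],
    [0, 0, 0, -0.04, 0, -0.37, -1],
    [0, 0, 0, -0.11, 0, -0.37, -1],
    [0, 0, 0, -0.11, 0, -0.37, -1],
    [0, 0, 0, -0.11, 0, -0.37, -1],
  ],
)

```text
clock: 16.0
eef_pos: [547.8, -149.7, 133.1]
tcp_rot: [-3.139, -0.001, 1.592]
contact_force: [0.8, -0.2, -0.5]
opening: 1.0
grasp_force: 0.0
```

```bash
python3 - <<'E'
from h import *
im,cal=look("w5"); import pickle; pickle.dump(cal,open("w5.pkl","wb"))
cv2.imwrite("pics/w5c.png",cv2.resize(im[110:310,220:350,::-1],None,fx=3,fy=3,interpolation=cv2.INTER_CUBIC))
E
```

```text
16.0 [ 547.8 -149.7  133.1] [-3.139e+00 -1.000e-03  1.592e+00] [ 0.8 -0.2 -0.5]
red [ 526.1944  -190.89233] [ 571.9045  -145.18814] ((548.7081909179688, -167.60353088378906), (45.39857864379883, 45.63481140136719), 1.3150023221969604)
blue [ 525.74475 -145.30005] [ 571.2837  -113.99191] ((548.5484619140625, -129.48252868652344), (31.37281036376953, 45.316978454589844), 89.42047882080078)
```

View pics/w5c.png

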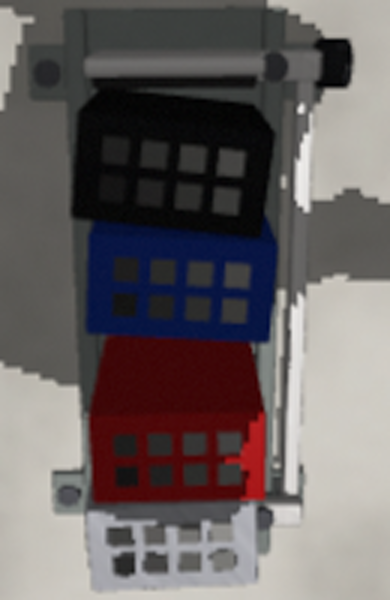

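```bash
python3 - <<'E'
from h import *
import pickle
cal=pickle.load(open("w5.pkl","rb"))
f=lambda u,v,z:atz("wrist",(220+u/3-.17,110+v/3-.17),z,cal)[:2].round(1)
for n,u,v,z in [("red TL",92,412,66),("red TR",265,412,66),("red BL",93,500,66),("red BR",265,498,66),("steel TL",88,512,66),("steel BL",93,590,66),("steel BR",257,585,66),("blue TL",90,225,66),("blue TR",277,238,66),("blue BL",88,332,66),("blue BR",268,341,66),("black TL",80,120,66),("black TR",272,133,66),("black BL",75,216,66),("black BR",262,237,66),("stop top inner L",90,78,42.5),("stop inner R",256,78,42.5),("rod",292,300,15)]: print(n,f(u,v,z))
E
```

```text
red TL [ 526.7 -165.8]
red TR [ 570.8 -164.8]
red BL [ 526.7 -191.4]
red BR [ 572.1 -189.7]
steel TL [ 525.4 -195. ]
steel BL [ 526.5 -219.4]
steel BR [ 571.3 -216.8]
blue TL [ 526.6 -117. ]
blue TR [ 571.2 -119.2]
blue BL [ 525.9 -144.1]
blue BR [ 570.5 -145.5]
black TL [524.5 -92.4]
black TR [568.7 -94.3]
black BL [ 523.1 -114.9]
black BR [ 567.6 -119. ]
stop top inner L [524.7 -84.8]
stop inner R [566.4 -83.9]
rod [ 582.9 -151.3]
```

>>> carry_out(
  series=[
    [0, 0, 0, 0.073, 0.002, 0.1, -1],
    [0, 0, 0, 0.073, 0.002, 0.3, -1],
    [0, 0, 0, 0.073, 0.002, 0.38, -1],
    [0, 0, 0, 0.073, 0.002, 0.38, -1],
    [0, 0, 0, 0.073, 0.002, 0.38, 0],
    [0, 0, 0, 0.073, 0.002, 0.378, 0.3],
    [0, 0, 0, 0.073, 0.002, 0.374, 0.3],
    [0, 0, 0, 0.073, 0.002, 0.372, 0.3],
  ],
  force=50,
)

```text
clock: 17.05
eef_pos: [549.2, -132.0, 42.1]
tcp_rot: [3.141, 0.0, 1.593]
contact_force: [0.1, -0.6, -1.0]
opening: 0.531
grasp_force: 50.9
```

>>> carry_out(
  series=[
    [0, 0, 0, 0.004, 0, 0, 0.3],
    [0, 0, 0, 0.008, 0, 0, 0.3],
    [0, 0, 0, 0.012, 0, 0, 0.3],
    [0, 0, 0, 0.016, 0, 0, 0.3],
    [0, 0, 0, 0.02, 0, 0, 0.3],
    [0, 0, 0, 0.02, 0, 0, 0.3],
  ],
)

```text
clock: 17.8
eef_pos: [549.0, -127.0, 41.6]
tcp_rot: [3.141, 0.0, 1.593]
contact_force: [0.2, -2.8, 1.2]
opening: 0.534
grasp_force: 51.5
```

>>> carry_out(
  series=[
    [0, 0, 0, 0.004, 0, 0, 0.3],
    [0, 0, 0, 0.008, 0, 0, 0.3],
    [0, 0, 0, 0.01, 0, 0, 0.3],
    [0, 0, 0, 0.01, 0, 0, 0.3],
  ],
)

```text
clock: 18.3
eef_pos: [548.9, -124.9, 41.6]
tcp_rot: [3.141, 0.001, 1.593]
contact_force: [-0.7, -5.8, 2.5]
opening: 0.529
grasp_force: 53.2
```

>>> carry_out(
  series=[
    [0, 0, 0, 0.003, 0, 0, 0.3],
    [0, 0, 0, 0.006, 0, 0, 0.3],
    [0, 0, 0, 0.006, 0, 0, 0.3],
  ],
)

```text
clock: 18.68
eef_pos: [549.0, -124.2, 41.7]
tcp_rot: [3.141, 0.002, 1.594]
contact_force: [1.0, -10.4, 2.1]
opening: 0.527
grasp_force: 54.4
```

>>> carry_out(
  series=[
    [0, 0, 0, -0.003, 0, 0, 0.3],
    [0, 0, 0, -0.005, 0, 0, 0.3],
    [0, 0, 0, -0.005, 0, 0, 0.3],
  ],
)

```text
clock: 19.05
eef_pos: [549.0, -124.6, 41.6]
tcp_rot: [3.141, 0.001, 1.593]
contact_force: [0.4, -6.1, 2.0]
opening: 0.532
grasp_force: 53.4
```

>>> carry_out(
  series=[
    [0, 0, 0, -0.003, 0, 0, 0.3],
    [0, 0, 0, -0.006, 0, 0, 0.3],
    [0, 0, 0, -0.006, 0, 0, 0.3],
  ],
)

```text
clock: 19.42
eef_pos: [549.0, -125.3, 41.6]
tcp_rot: [3.141, -0.001, 1.593]
contact_force: [0.9, 0.0, 3.0]
opening: 0.528
grasp_force: 51.7
```

>>> carry_out(
  series=[
    [0, 0, 0, 0, 0, 0, 0],
    [0, 0, 0, 0, 0, 0, -1],
    [0, 0, 0, 0, 0, 0, -1],
    [0, 0, 0, 0, 0, -0.2, -1],
    [0, 0, 0, 0, 0, -0.37, -1],
    [0, 0, 0, -0.12, 0, -0.37, -1],
    [0, 0, 0, -0.211, 0, -0.37, -1],
    [0, 0, 0, -0.211, 0, -0.37, -1],
  ],
)

```text
clock: 20.42
eef_pos: [549.7, -179.5, 134.0]
tcp_rot: [-3.141, 0.0, 1.591]
contact_force: [-0.3, 1.1, 0.3]
opening: 0.998
grasp_force: 0.0
```

```bash
python3 - <<'E'
from h import *
im,cal=look("w6")
E
```

```text
20.425 [ 549.7 -179.5  134. ] [-3.141  0.     1.591] [-0.3  1.1  0.3]
red [ 525.5121  -191.00589] [ 570.964   -150.13934] ((548.0802612304688, -170.4629669189453), (45.35084533691406, 39.89242172241211), 2.848834753036499)
blue [ 525.32556 -138.91702] [ 570.5576  -112.88184] ((547.840576171875, -126.059326171875), (45.49478530883789, 25.515369415283203), 1.152138590812683)
```

>>> carry_out(
  series=[
    [0, 0, 0, 0.005, -0.002, 0.2, -1],
    [0, 0, 0, 0.005, -0.002, 0.38, -1],
    [0, 0, 0, 0.005, -0.002, 0.38, -1],
    [0, 0, 0, 0.005, -0.002, 0.38, 0],
    [0, 0, 0, 0.005, -0.002, 0.378, 0.3],
    [0, 0, 0, 0.005, -0.002, 0.374, 0.3],
    [0, 0, 0, 0.005, -0.002, 0.372, 0.3],
  ],
  force=50,
)

```text
clock: 21.35
eef_pos: [550.0, -177.4, 42.0]
tcp_rot: [3.14, 0.0, 1.593]
contact_force: [-0.5, -0.2, -0.7]
opening: 0.524
grasp_force: 51.1
```

>>> carry_out(
  series=[
    [0, 0, 0, -0.004, 0, 0, 0.3],
    [0, 0, 0, -0.008, 0, 0, 0.3],
    [0, 0, 0, -0.012, 0, 0, 0.3],
    [0, 0, 0, -0.012, 0, 0, 0.3],
  ],
)

```text
clock: 21.85
eef_pos: [550.0, -179.6, 41.9]
tcp_rot: [3.141, -0.001, 1.592]
contact_force: [-0.9, 6.6, 7.4]
opening: 0.526
grasp_force: 52.2
```

>>> carry_out(
  series=[
    [0, 0, 0, -0.004, 0, -0.005, 0.3],
    [0, 0, 0, -0.008, 0, -0.005, 0.3],
    [0, 0, 0, -0.012, 0, -0.005, 0.3],
    [0, 0, 0, -0.012, 0, -0.005, 0.3],
  ],
)

```text
clock: 22.35
eef_pos: [549.8, -180.6, 42.4]
tcp_rot: [3.142, -0.004, 1.592]
contact_force: [2.5, 15.9, 1.4]
opening: 0.524
grasp_force: 52.7
```

>>> carry_out(
  series=[
    [0, 0, 0, 0.004, 0, 0, 0.3],
    [0, 0, 0, 0.008, 0, 0, 0.3],
    [0, 0, 0, 0.012, 0, 0, 0.3],
    [0, 0, 0, 0.012, 0, 0, 0.3],
  ],
)

```text
clock: 22.85
eef_pos: [549.6, -179.9, 42.3]
tcp_rot: [3.141, -0.0, 1.593]
contact_force: [2.3, 5.1, -1.7]
opening: 0.529
grasp_force: 52.2
```

>>> carry_out(
  series=[
    [0, 0, 0, 0.004, 0, 0, 0.3],
    [0, 0, 0, 0.004, 0, 0, 0],
    [0, 0, 0, 0.004, 0, 0, -1],
    [0, 0, 0, 0.004, 0, 0, -1],
    [0, 0, 0, 0.004, 0, -0.2, -1],
    [0, 0, 0, 0.004, 0, -0.36, -1],
    [0, 0, 0, 0.09, 0, -0.36, -1],
    [0, 0, 0, 0.09, 0, -0.36, -1],
  ],
)

```text
clock: 23.85
eef_pos: [548.5, -156.5, 132.0]
tcp_rot: [-3.141, -0.0, 1.594]
contact_force: [-0.4, -0.1, -0.4]
opening: 1.002
grasp_force: 0.0
```

```bash
python3 - <<'E'
from h import *
im,cal=look("w7"); import pickle; pickle.dump(cal,open("w7.pkl","wb"))
cv2.imwrite("pics/w7c.png",cv2.resize(im[110:310,220:350,::-1],None,fx=3,fy=3,interpolation=cv2.INTER_CUBIC))
E
```

```text
23.85 [ 548.5 -156.5  132. ] [-3.141 -0.     1.594] [-0.4 -0.1 -0.4]
red [ 526.56866 -192.72205] [ 571.78577 -147.02733] ((548.9884643554688, -170.0964813232422), (44.89797592163086, 45.71433639526367), 0.9160268902778625)
blue [ 525.4133  -139.19409] [ 570.56757 -110.61663] ((548.0100708007812, -124.78887176513672), (28.58513069152832, 45.036312103271484), 89.6576919555664)
```

View pics/w7c.png

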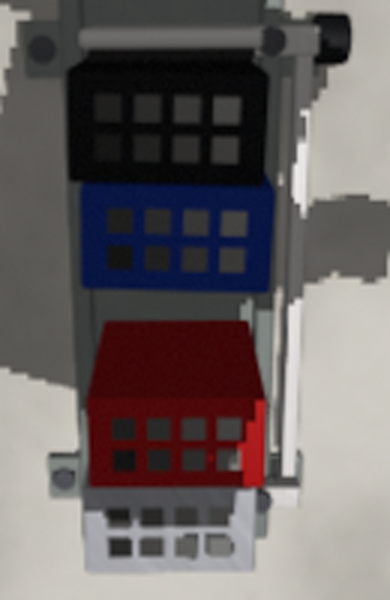

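```bash
python3 - <<'E'
from h import *
import pickle
cal=pickle.load(open("w7.pkl","rb"))
f=lambda u,v,z:atz("wrist",(220+u/3-.17,110+v/3-.17),z,cal)[:2].round(1)
for n,u,v,z in [("red TL",88,398,66),("red TR",264,399,66),("red BL",91,486,66),("red BR",264,486,66),("blue BL",82,287,66),("blue BR",270,291,66),("blue TL",82,183,66),("red floor L",105,321,6),("red floor R",248,321,6)]: print(n,f(u,v,z))
E
```

```text
red TL [ 526.7 -168.3]
red TR [ 571.1 -167.6]
red BL [ 527.3 -193.5]
red BR [ 572.5 -192.4]
blue BL [ 525.5 -139. ]
blue BR [ 571.1 -139. ]
blue TL [ 525.8 -113.6]
red floor L [ 526.4 -169.1]
red floor R [ 571.6 -168.1]
```

>>> carry_out(
  series=[
    [0, 0, -0.029, -0.25, -0.08, -0.05, -1],
    [0, 0, -0.029, -0.5, -0.17, -0.05, -1],
    [0, 0, -0.029, -0.75, -0.25, -0.05, -1],
    [0, 0, -0.029, -0.967, -0.33, 0, -1],
    [0, 0, -0.029, -0.967, -0.33, 0, -1],
    [0, 0, -0.029, -0.967, -0.33, 0, -1],
    [0, 0, -0.029, -0.967, -0.33, 0, -1],
  ],
)

```text
clock: 24.78
eef_pos: [472.1, -399.9, 131.9]
tcp_rot: [-3.141, -0.001, 1.685]
contact_force: [0.6, 0.4, 1.2]
opening: 1.001
grasp_force: 0.0
```

```bash
python3 - <<'E'
from h import *
im,cal=look("w8")
cv2.imwrite("pics/w8c.png",cv2.resize(im[100:340,170:390,::-1],None,fx=2.5,fy=2.5,interpolation=cv2.INTER_CUBIC)); import pickle; pickle.dump(cal,open("w8.pkl","wb"))
E
```

```text
24.775 [ 472.1 -399.9  131.9] [-3.141e+00 -1.000e-03  1.685e+00] [0.6 0.4 1.2]
red [ 515.9925  -467.17847] [ 515.9925  -467.17847] ((515.9924926757812, -467.178466796875), (0.0, 0.0), 0.0)
```

View pics/w8c.png

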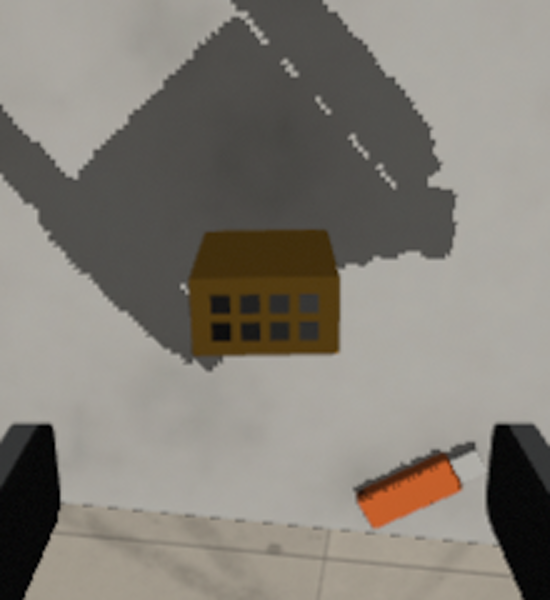

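```bash
python3 - <<'E'
from h import *
import pickle
cal=pickle.load(open("w8.pkl","rb"))
P=np.array([atz("wrist",(170+u/2.5-.2,100+v/2.5-.2),60,cal)[:2] for u,v in [(190,277),(339,277),(339,352),(191,355)]])
print(P.round(1),P.mean(0),cv2.minAreaRect(P.astype(np.float32)))
E
```

```text
[[ 446.6 -390.6]
 [ 491.1 -385.5]
 [ 494.5 -409.9]
 [ 449.  -416.1]] [ 470.29703846 -400.5376087 ] ((470.0122375488281, -400.3262939453125), (46.0184211730957, 25.555015563964844), 7.815654754638672)
```

>>> carry_out(
  series=[
    [0, 0, -0.002, -0.002, -0.005, 0.2, -1],
    [0, 0, -0.002, -0.002, -0.005, 0.392, -1],
    [0, 0, -0.002, -0.002, -0.005, 0.392, -1],
    [0, 0, -0.002, -0.002, -0.005, 0.392, 0],
    [0, 0, -0.002, -0.002, -0.005, 0.388, 0.3],
    [0, 0, -0.002, -0.002, -0.005, 0.384, 0.3],
    [0, 0, -0.002, -0.002, -0.005, 0.384, 0.3],
  ],
  force=60,
)

```text
clock: 25.7
eef_pos: [471.6, -402.7, 38.0]
tcp_rot: [3.14, 0.002, 1.69]
contact_force: [-1.0, 1.0, 9.3]
opening: 0.527
grasp_force: 62.7
```

>>> carry_out(
  series=[
    [0, 0, 0, 0, 0, -0.1, 0.3],
    [0, 0, 0, 0, 0, -0.25, 0.3],
    [0, 0, 0, 0, 0, -0.42, 0.3],
    [0, 0, 0, 0, 0, -0.42, 0.3],
    [0, 0, 0, 0, 0, -0.42, 0.3],
  ],
)

```text
clock: 26.32
eef_pos: [470.1, -401.5, 140.8]
tcp_rot: [-3.141, -0.0, 1.69]
contact_force: [0.3, 0.1, -3.9]
opening: 0.526
grasp_force: 62.3
```

```bash
python3 - <<'E'
from h import *
import pickle
s=r.sense();cal=r.get_calibration("wrist"); im=r.grab_frame("wrist"); cv2.imwrite("pics/w9.png",im[:,:,::-1]); pickle.dump(cal,open("w9.pkl","wb"))
print(s["eef_pos"],s["tcp_rot"],s["contact_force"])
cv2.imwrite("pics/w9c.png",cv2.resize(im[220:420,180:380,::-1],None,fx=2.9,fy=2.9,interpolation=cv2.INTER_CUBIC))
E
```

```text
[ 470.13368723 -401.52884465  140.84923505] [-3.14107858e+00 -4.92975964e-04  1.69010754e+00] [ 0.25870354  0.09073627 -3.94779893]
```

View pics/w9c.png

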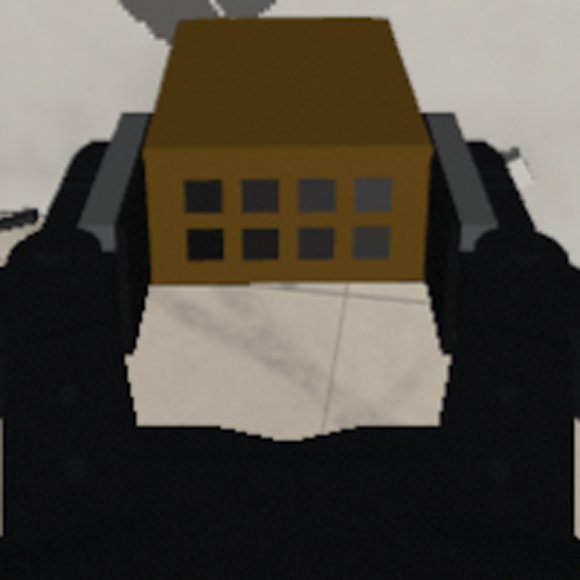

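```bash
python3 - <<'E'
from h import *
import pickle
from scipy.spatial.transform import Rotation as R
cal=pickle.load(open("w9.pkl","rb"))
P=np.array([atz("wrist",(180+u/2.9-.17,220+v/2.9-.17),162.8,cal) for u,v in [(143,148),(432,150),(426,282),(150,284)]])
t=np.array([470.13,-401.53,140.85]); M=R.from_euler("xyz",[-3.141,0,1.690]).as_matrix()
Q=(P-t)@M; print(Q.round(1),Q.mean(0))
y=1.593; A=R.from_euler("xyz",[np.pi,0,y]).as_matrix()
tgt=np.array([548.3,-153.5])-(A@np.array([Q.mean(0)[0],Q.mean(0)[1],0]))[:2]
print(tgt, (np.r_[tgt,140.85]-t)@M)
E
```

```text
[[ 14.7 -21.9 -21.9]
 [ 14.4  23.2 -22. ]
 [-10.3  23.5 -22. ]
 [-10.7 -22.  -21.9]] [  2.02523889   0.70791342 -21.9504234 ]
[ 547.63722513 -155.54045668] [ 2.35026635e+02  1.06210651e+02 -6.29461308e-02]
```

>>> carry_out(
  series=[
    [0, 0, 0.01, 0.2, 0.09, 0, 0.3],
    [0, 0, 0.02, 0.42, 0.19, 0, 0.3],
    [0, 0, 0.031, 0.64, 0.29, 0, 0.3],
    [0, 0, 0.031, 0.85, 0.385, 0, 0.3],
    [0, 0, 0.031, 0.94, 0.425, 0, 0.3],
    [0, 0, 0.031, 0.94, 0.425, 0, 0.3],
    [0, 0, 0.031, 0.94, 0.425, 0, 0.3],
    [0, 0, 0.031, 0.94, 0.425, 0, 0.3],
  ],
)

```text
clock: 27.38
eef_pos: [547.6, -156.9, 140.8]
tcp_rot: [-3.141, -0.0, 1.591]
contact_force: [0.4, 0.5, -1.4]
opening: 0.525
grasp_force: 62.2
```

```bash
python3 - <<'E'
from h import *
import pickle
s=r.sense();cal=r.get_calibration("wrist"); im=r.grab_frame("wrist"); cv2.imwrite("pics/w10.png",im[:,:,::-1]); pickle.dump(cal,open("w10.pkl","wb"))
print(s["eef_pos"],s["tcp_rot"],s["contact_force"])
h=cv2.cvtColor(im,cv2.COLOR_RGB2HSV); m=cv2.inRange(h,(110,120,40),(130,255,255)); m=cv2.morphologyEx(m,cv2.MORPH_CLOSE,np.ones((9,9)))
c=max(cv2.findContours(m,0,2)[0],key=cv2.contourArea); P=np.array([atz("wrist",p,66,cal)[:2] for p in c[:,0].astype(float)],np.float32); print(P.min(0),P.max(0),cv2.minAreaRect(P))
E
```

```text
[ 547.61788589 -156.90451711  140.84033463] [-3.14076926e+00 -6.01640609e-05  1.59147453e+00] [ 0.42958347  0.53348854 -1.44654368]
[ 525.1952  -139.26869] [ 570.7132   -111.212906] ((547.98193359375, -125.02783966064453), (28.06296730041504, 45.39679718017578), 89.38336181640625)
```

>>> carry_out(
  series=[
    [0, 0, 0, 0.0055, 0.001, 0.07, 0.3],
    [0, 0, 0, 0.0055, 0.001, 0.14, 0.3],
    [0, 0, 0, 0.0055, 0.001, 0.15, 0.3],
    [0, 0, 0, 0.0055, 0.001, 0.165, 0.3],
    [0, 0, 0, 0.0055, 0.001, 0.18, 0.3],
    [0, 0, 0, 0.0055, 0.001, 0.18, 0.3],
  ],
)

```text
clock: 28.18
eef_pos: [548.5, -154.6, 96.2]
tcp_rot: [3.141, 0.0, 1.593]
contact_force: [-0.1, -0.7, -2.2]
opening: 0.526
grasp_force: 62.3
```

>>> carry_out(
  series=[
    [0, 0, 0, 0, 0, 0.03, 0.3],
    [0, 0, 0, 0, 0, 0.06, 0.3],
    [0, 0, 0, 0, 0, 0.09, 0.3],
    [0, 0, 0, 0, 0, 0.12, 0.3],
    [0, 0, 0, 0, 0, 0.14, 0.3],
    [0, 0, 0, 0, 0, 0.15, 0.3],
    [0, 0, 0, 0, 0, 0.15, 0.3],
  ],
)

```text
clock: 29.05
eef_pos: [548.2, -154.4, 58.6]
tcp_rot: [-3.141, -0.0, 1.593]
contact_force: [-0.3, -0.2, -3.2]
opening: 0.524
grasp_force: 62.3
```

Bottom is 20 mm above the table; the rack walls begin at 14, so go on slowly.

>>> carry_out(
  series=[
    [0, 0, 0, 0, 0, 0.012, 0.3],
    [0, 0, 0, 0, 0, 0.024, 0.3],
    [0, 0, 0, 0, 0, 0.036, 0.3],
    [0, 0, 0, 0, 0, 0.046, 0.3],
    [0, 0, 0, 0, 0, 0.046, 0.3],
  ],
)

```text
clock: 29.68
eef_pos: [548.2, -154.5, 47.0]
tcp_rot: [-3.141, -0.0, 1.593]
contact_force: [0.7, -1.0, -2.2]
opening: 0.525
grasp_force: 62.3
```

>>> carry_out(
  series=[
    [0, 0, 0, 0, 0, 0.004, 0.3],
    [0, 0, 0, 0, 0, 0.008, 0.3],
    [0, 0, 0, 0, 0, 0.012, 0.3],
    [0, 0, 0, 0, 0, 0.014, 0.3],
    [0, 0, 0, 0, 0, 0.014, 0.3],
  ],
)

```text
clock: 30.3
eef_pos: [548.4, -154.5, 44.1]
tcp_rot: [3.141, 0.0, 1.593]
contact_force: [-1.3, 0.5, 4.0]
opening: 0.523
grasp_force: 63.0
```

>>> carry_out(
  series=[
    [0, 0, 0, 0, 0, 0, 0],
    [0, 0, 0, 0, 0, 0, -1],
    [0, 0, 0, 0, 0, 0, -1],
    [0, 0, 0, 0, 0, -0.15, -1],
    [0, 0, 0, 0, 0, -0.36, -1],
    [0, 0, 0, 0, 0, -0.36, -1],
    [0, 0, 0, 0, 0, -0.36, -1],
  ],
)

```text
clock: 31.18
eef_pos: [548.2, -154.5, 133.5]
tcp_rot: [3.142, 0.0, 1.593]
contact_force: [-0.3, -0.5, -0.5]
opening: 1.001
grasp_force: 0.0
```

```bash
python3 - <<'E'
from h import *
im,cal=look("w11")
a=cv2.resize(im[110:310,220:350,::-1],None,fx=3,fy=3,interpolation=cv2.INTER_CUBIC)
s=r.grab_frame("scene")[200:290,240:320,::-1]; b=cv2.resize(s,(400,450),interpolation=cv2.INTER_CUBIC)
o=np.zeros((600,790,3),np.uint8); o[:,:390]=a; o[:450,390:]=b; cv2.imwrite("pics/w11c.png",o)
E
```

```text
31.175 [ 548.2 -154.5  133.5] [3.142 0.    1.593] [-0.3 -0.5 -0.5]
red [ 526.1146  -192.42958] [ 571.66736 -164.79073] ((548.9365844726562, -179.06488037109375), (45.196937561035156, 27.60780143737793), 1.2530115842819214)
blue [ 525.6963  -138.56581] [ 570.8659  -109.60762] ((548.0693969726562, -124.06927490234375), (45.302974700927734, 28.03916358947754), 1.2527542114257812)
```

View pics/w11c.png

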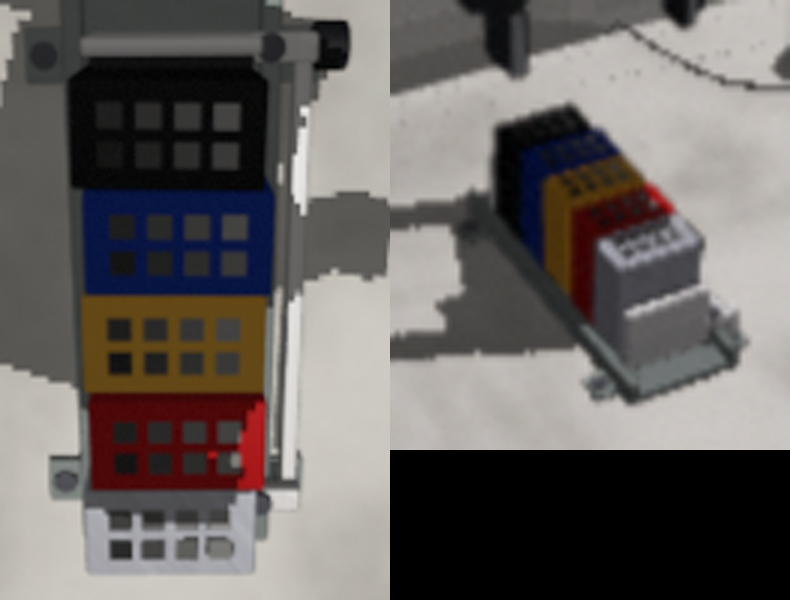

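The gold block sits between blue and red, level with the others, and the gripper is clear.

```bash
python3 -c "
from rig import r
print(r.sign_off())"
```

```text
the job is handed in; nothing more can be done
None
```

The gold block is back between the red and blue blocks, down on the rack's floor and in line. By the last picture all five blocks stand upright, and the job was handed in at about 31 s; no verdict came back. The first slide of each pair sprang back from the stop when released, so each was repeated with the load eased off first; wrist readings after the pushes never passed about 18 N.

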